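# Let the wide sound box speak, then mute it without a slam

## Task

Two sound boxes stand on the stage table, each with a mute lid that its lever lifts. With a fingertip, press the lever of the wider box all the way down so that its lid stands wide open, keep it open for a good two seconds, then ease the lever up slowly so that the lid comes down shut without slamming, and take the hand away. Keep your hand off both lids, leave the narrower box shut, and do not pick up or disturb anything else on the table.

Things in the scene. Friction and masses are not known exactly. Their poses are not given: they have to be found in the camera images.
- wide_box: The wide sound box: a fixed plywood box with steel corners, 170 mm deep (x) by 200 mm wide (y) by 120 mm high, a loudspeaker inside. Origin at the centre of its underside; its own -x axis points to the side where the lever sticks out, z up. It is turned up to 0.3 rad about z from start to start, and the two boxes may change sides.
- wide_lid_edge (a point): Middle of the lever-side free edge of the wide box's plywood mute lid (178 x 204 x 10 mm, lying on the box, top at 131 mm when shut). The lid is hinged along the box's opposite (own +x) upper edge; this free edge swings from 126 mm up to about 250 mm high when wide open. A steel counterweight on the lid reaches 65 mm beyond the hinge, on the side away from the lever.
- wide_lid (a joint): Angle of the wide box's lid in rad: 0 shut, 0.80 wide open at its stop. It follows the lever through a linkage: lid angle = 3.33 x lever angle. If the lever is let go the lid falls shut by its weight within half a second and slams; it must come down at well under 1.8 rad/s (the pad rising at 20 mm/s is safe).
- wide_lever (a joint): Angle of the wide box's lever in rad: 0 up (at rest), 0.24 fully pressed. Bar 16 mm wide on a pivot inside the box, 140 mm horizontally from the pad's centre and 75 mm above the table. The pad must be pressed with roughly 3 to 7 N and sinks about 34 mm; it comes up by itself, by the lid's weight, with the finger that lets it rise.
- wide_pad (a point): Centre of the top face of the flat pad (50 mm along the lever by 60 mm across, rubber-topped steel, about 9 mm thick) at the end of the wide box's lever: 195 mm from the box's origin along the box's own -x, 87 mm above the table at rest, about 53 mm when fully pressed. It moves with the lever; clear air all round and below.
- narrow_box: The narrow sound box: a fixed plywood box with steel corners, 170 mm deep (x) by 120 mm wide (y) by 120 mm high, a loudspeaker inside. Origin at the centre of its underside; its own -x axis points to the side where the lever sticks out, z up. It is turned up to 0.3 rad about z from start to start, and the two boxes may change sides.
- narrow_lid_edge (a point): Middle of the lever-side free edge of the narrow box's plywood mute lid (178 x 124 x 10 mm, lying on the box, top at 131 mm when shut). The lid is hinged along the box's opposite (own +x) upper edge; this free edge swings from 126 mm up to about 250 mm high when wide open. A steel counterweight on the lid reaches 65 mm beyond the hinge, on the side away from the lever.
- narrow_lid (a joint): Angle of the narrow box's lid in rad: 0 shut, 0.80 wide open at its stop. It follows the lever through a linkage: lid angle = 3.33 x lever angle. If the lever is let go the lid falls shut by its weight within half a second and slams; it must come down at well under 1.8 rad/s (the pad rising at 20 mm/s is safe).
- narrow_lever (a joint): Angle of the narrow box's lever in rad: 0 up (at rest), 0.24 fully pressed. Bar 16 mm wide on a pivot inside the box, 140 mm horizontally from the pad's centre and 75 mm above the table. The pad must be pressed with roughly 3 to 7 N and sinks about 34 mm; it comes up by itself, by the lid's weight, with the finger that lets it rise.
- narrow_pad (a point): Centre of the top face of the flat pad (50 mm along the lever by 60 mm across, rubber-topped steel, about 9 mm thick) at the end of the narrow box's lever: 195 mm from the box's origin along the box's own -x, 87 mm above the table at rest, about 53 mm when fully pressed. It moves with the lever; clear air all round and below.
- tumbler: Bystander, loose: clear plastic tumbler, 68 mm across, 100 mm high, standing between the boxes' levers. Origin at the centre of its underside.
- wineglass: Bystander, loose: empty stemmed glass, 76 mm across, 158 mm high, standing between the two boxes. Origin at the centre of its underside.
- tin: Bystander, loose: low round metal tin, 52 mm across, 35 mm high, standing beside the wide box's lever. Origin at the centre of its underside.
- bell: Bystander, loose: small brass bell, 48 mm across, 40 mm high, standing beside the narrow box's lever. Origin at the centre of its underside.
- mug: Bystander, loose: white ceramic mug, 76 mm across, 85 mm high, on the robot's left. Origin at the centre of its underside.
- screwdriver: Bystander, loose: screwdriver lying in front of the robot between the two sides, roughly across; about 30 mm thick at most.
- jar: Bystander, loose: closed amber jar, 64 mm across, 90 mm high, on the robot's right. Origin at the centre of its underside.

How it is judged (in metres and radians):
On the way, in this order (a step that is already met when the one before it is completed fails the run):
1. the wide box's lid is wide open (0.65 rad or more) and kept so for 1.7 s (value of joint wide_lid above 0.65 rad), for 1.7 s.
2. the lid is shut again (under 0.04 rad) (value of joint wide_lid below 0.04 rad), for 0.3 s.
At the end, for the whole second after the job is handed in: Both lids are shut (under 0.04 rad) and the wide box's lever is up (under 0.015 rad) and at rest (value of joint each of wide_lid, narrow_lid below 0.04 rad and value of joint wide_lever below 0.015 rad and velocity of joint wide_lid between -0.1 and 0.1 rad/s); the robot touches nothing.
It fails at once if the lid of the wide box slams: it falls on the box faster than 1.8 rad/s (value of joint wide_lid below 0.25 rad and velocity of joint wide_lid below -1.8 rad/s).
It fails at once if the narrow box is opened (value of joint narrow_lid above 0.08 rad).
It fails at once if a lid is touched by the robot instead of being worked by its lever (contact force between any of the fingers, the arm and wide_lid above 1.5 N or contact force between any of the fingers, the arm and narrow_lid above 1.5 N).
It fails at once if a bystander is lifted, carried or pushed more than 20 mm (distance of any of tumbler, wineglass, tin, bell, mug, screwdriver, jar from where it was at the start of the episode above 0.02 m).
It fails at once if a bystander is tipped over (angle between any of tumbler, wineglass, tin, bell, mug, jar's own z axis and vertical above 0.35 rad).
It also fails if it takes over 51 s, if anything falls off the work surface, if the arm or the gripper's body presses on something with over 40 N, if the wrist force passes 120 N, or if a joint passes its speed limit or range.

## Robot

A 6-joint arm with a two-finger parallel gripper is mounted at the origin on the work surface. World frame = base frame: x ahead of the robot, y to its left, z up, the work surface at z = 0. Lengths are in mm, angles in rad, forces in N, time in s.
With the tool pointing down it reaches from about 275 to 1000 mm from the base axis. Payload 8.4 kg.
Tool frame: the origin (TCP) lies at the very end of the fingers, on their centre line; the grasp point (between the pads) lies r.hold_point_z behind it (r.hold_point_z is the distance from the TCP to the grasp point, in mm); x points along the fingers, z is the direction in which the jaws open and shut, and the axes are right-handed (so a half turn about x gives the same grasp; the last joint's range is limited). The gripper opens to 85 mm and grips with 20 to 120 N. Pads are 22 mm wide; open, the fingers measure 114 mm over their backs; the gripper's body (76 mm by 85 mm) begins 54 mm behind the grasp point. The pads swing forward as they close: fully open they stand 13 mm farther back than shut.
Start: joints at [1.175, 0.353, 1.633, -0, 1.155, -0.002], TCP at [239.811, 577.164, 231.281] pointing down, gripper open.
Joint ranges: [-2.63, 2.63], [-0.92, 2.1], [0.06, 2.66], [-1.3, 4.44], [0, 2.69], [-3.02, 3.02]. Speed limits (rad/s): [2.22, 2.22, 2.79, 3.14, 3.14, 3.14].

## Interface

Orientations are given as [roll, pitch, yaw] about the fixed x, y, z axes, in that order (R = Rz(yaw) Ry(pitch) Rx(roll)).
In Python, from rig import r gives the robot as it stands.
- The arm moves only by the tool jog_arm, never from a script. Its argument "series" is a list of rows, each a list of 7 numbers: the turn, a rotation vector about the tool's x, y, z in degrees, then the shift along the tool's x, y, z in cm, then the opening, from 0 (shut) to 1 (fully open). In form: [[wx, wy, wz, tx, ty, tz, fingers], ...]. A call has 1 to 20 rows; each row shifts and turns the commanded pose from where the row before left it, along the tool's axes as they then stand; what a row does not reach is not made up. A row lasts 1/10 s, in which the tool goes at most 50 mm and 8.59 degrees, less where a joint would pass 70% of its speed; a pose out of reach is approached as far as the arm can. A call with a gripper value outside its range is refused whole. The fingers move at their own pace and stop on an object; "force" is the grip in N (left out, the last holds). Time passes only in rows, so rows that do not move let the fingers close. It gives the time, the measured TCP pose, the force and the opening at its end, in the units of the state.
- r.sense(): the state, without advancing time (a new reading comes with each control period).
- r.grab_frame(name): name is "scene" or "side" or "wrist"; returns (picture, depth): 400x640x3 uint8, red, green, blue; 400x640 float32, mm along the optical axis (not along the pixel's ray), 0 where there is no reading.
- r.get_calibration(name): a dict with "mtx" (3x3 intrinsics, pixels), "position" and "rotation" of the camera in the world; the wrist camera has in their place "mount" (4x4, takes a point from camera to tool coordinates, whose origin is the TCP and whose axes are the tool frame's). Camera axes: x right, y down, z forward; pixel columns grow to the right and rows downward; lengths in mm; the calibration is good to about 2 mm. A picture is of the moment at which its call begins: read the wrist's pose just before it. get_calibration takes no time and is no camera call.
- r.sign_off(): hands the job in, once; it reports no verdict.
The state is a dict: "clock": time; "qpos": joint angles; "qvel": joint speeds; "joint_efforts": joint torques, N m; "eef_pos": TCP position; "tcp_rot": TCP orientation; "contact_force": force on the tool from outside, world axes, zero at the start; "wrist_torque": the same for the moment, N m; "opening": opening from 0.0 (shut) to 1.0 (fully open).
Only numpy, scipy, OpenCV 4.12 (cv2) and the standard library are available. Lean on these libraries where they do the work, as an engineer would, in place of code of your own. Each camera call takes 0.05 s, during which the arm holds its last target.

## Working session

There is one attempt and no reset: what is moved stays moved. The work goes in short steps, Python scripts to look and compute and a tool call to move; the robot and the scene stay as the last step left them, time stands still between calls to the robot, and variables do not carry over. Pictures are saved under pics/ and viewed, and the job is handed in when it is done.

Besides the shell and the picture viewer there is one more tool, called after "Request:" by a JSON object that holds its "op" and its "data", one argument or row to a line. jog_arm: Moves the arm, as the interface text tells. Its arguments: {"type":"object","properties":{"series":{"type":"array"},"force":{"type":"number"}},"required":["series"]}

```bash
mkdir -p pics; ls
python3 - <<'E'
from rig import r
import cv2,numpy as np
s=r.sense();print(s)
for n in ["scene","side"]:
    p,d=r.grab_frame(n);cv2.imwrite(f"pics/{n}0.png",p[:,:,::-1]);np.savez(f"{n}0.npz",p=p,d=d)
    print(r.get_calibration(n))
print(r.hold_point_z)
E
```

```text
pics
{'clock': 0.0, 'qpos': array([ 1.17459612e+00,  3.53625959e-01,  1.63416480e+00,  2.39165630e-05,
        1.15521747e+00, -2.39873812e-03]), 'qvel': array([ 0.00190389, -0.00053999, -0.00115013,  0.00162835, -0.00051798,
        0.00148986]), 'joint_efforts': array([-3.45317876e-04, -6.05244040e+01, -3.42081642e+01,  3.84405894e-05,
        9.26877226e-03,  1.86743557e-05]), 'eef_pos': array([239.61330445, 576.70349024, 230.56242929]), 'tcp_rot': array([ 3.12374759,  1.56938058, -1.98245253]), 'contact_force': array([-0.3508259 ,  0.08704308,  0.37286663]), 'wrist_torque': array([ 0.06355248,  0.00464656, -0.00310862]), 'opening': 1.0023234638763645}
{'mtx': array([[438.99650047,   0.        , 315.71905668],
       [  0.        , 438.99650047, 199.43423012],
       [  0.        ,   0.        ,   1.        ]]), 'position': array([1497.00798403,  973.2743311 ,  945.7569783 ]), 'rotation': array([-2.1303515 , -0.02132858,  2.41896358])}
{'mtx': array([[493.05875959,   0.        , 326.46849008],
       [  0.        , 493.05875959, 190.24111327],
       [  0.        ,   0.        ,   1.        ]]), 'position': array([ -145.85365899, -1256.22641977,  1017.7844435 ]), 'rotation': array([-2.12573751e+00,  1.29320508e-03, -5.34945959e-01])}
18.700000000000003
```

View pics/scene0.png

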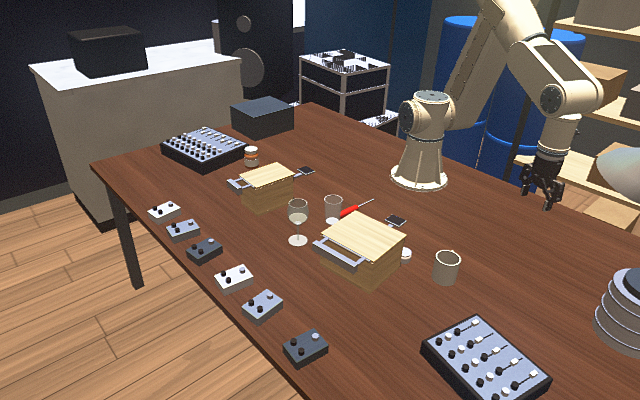

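View pics/side0.png

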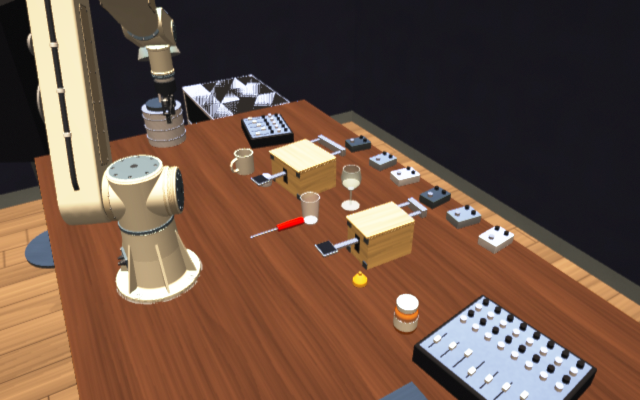

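The wide box is the one nearer the scene camera, on the robot's left. Its dark pad is at about scene (397,221) and side (263,180). The tin stands beside its lever at scene (405,253), and the mug is further left. Next I'll measure these.

```bash
cat > h.py <<'E'
import numpy as np,cv2
from scipy.spatial.transform import Rotation as R
from rig import r
def cam(n):
    c=r.get_calibration(n);return c['mtx'],np.array(c['position']),R.from_euler('xyz',c['rotation']).as_matrix()
def ray(n,u,v,z):
    K,p,M=cam(n);d=M@np.linalg.inv(K)@np.array([u,v,1.]);return p+d*(z-p[2])/d[2]
def cloud(n,d):
    K,p,M=cam(n);v,u=np.mgrid[0:400,0:640];P=np.stack([(u-K[0,2])/K[0,0]*d,(v-K[1,2])/K[1,1]*d,d],-1)
    return P@M.T+p
E
python3 - <<'E'
from h import *
for n,roi,lidroi in [("scene",(380,208,412,232),(310,200,415,275)),("side",(246,168,278,192),(262,135,342,185))]:
    z=np.load(f"{n}0.npz");p,d=z['p'],z['d'];C=cloud(n,d)
    x0,y0,x1,y1=roi
    g=cv2.cvtColor(p,cv2.COLOR_RGB2GRAY)
    m=np.zeros_like(g);sub=((p.max(-1)<75)&(abs(p[...,0].astype(int)-p[...,2])<25)).astype(np.uint8)
    m[y0:y1,x0:x1]=sub[y0:y1,x0:x1]
    k,l,st,ce=cv2.connectedComponentsWithStats(m);i=1+np.argmax(st[1:,4]);mm=l==i
    print(n,'pad px',st[i],ce[i],'z0 ray',ray(n,*ce[i],87),'cloud med',np.median(C[mm],0))
    pc=np.array([ray(n,u,v,87)[:2] for v,u in np.argwhere(mm)]).astype(np.float32);print(' rect',cv2.minAreaRect(pc))
    # lid top by depth
    x0,y0,x1,y1=lidroi
    lm=np.zeros(g.shape,bool);lm[y0:y1,x0:x1]=True
    lm&=(abs(C[...,2]-131)<5)&(p[...,0]>p[...,2].astype(int)+25)
    pc=C[lm][:,:2].astype(np.float32);print(' lid n',len(pc),cv2.minAreaRect(pc),np.median(C[lm],0))
    q=(abs(C[...,2]-87)<8)&(np.arange(640)[None]>=roi[0])&(np.arange(640)[None]<roi[2])&(np.arange(400)[:,None]>=roi[1])&(np.arange(400)[:,None]<roi[3])
    print(' z87 pts',q.sum(),C[q].mean(0), cv2.minAreaRect(C[q][:,:2].astype(np.float32)))
ims=[]
for n,roi in [("scene",(300,190,440,290)),("side",(230,130,350,230))]:
    p=np.load(f"{n}0.npz")['p'];x0,y0,x1,y1=roi
    ims.append(cv2.resize(p[y0:y1,x0:x1,::-1],(400,300),interpolation=cv2.INTER_CUBIC))
cv2.imwrite('pics/crop1.png',np.hstack(ims))
E
```

```text
scene pad px [387 215  18  10  95] [395.57894737 219.42105263] z0 ray [448.91549276 230.17942496  87.        ] cloud med [449.54998207 231.2359295   86.58254011]
 rect ((448.5525817871094, 229.12860107421875), (39.798858642578125, 51.42601776123047), 7.428822040557861)
 lid n 2230 ((670.65966796875, 255.4605255126953), (245.50535583496094, 207.8911590576172), 6.523520469665527) [647.98102496 260.42133473 129.88713752]
 z87 pts 171 [454.89157279 231.9689782   85.4012757 ] ((456.0915832519531, 230.0576934814453), (64.220458984375, 61.89580535888672), 4.779684543609619)
side pad px [254 175  13   8  58] [259.63793103 178.44827586] z0 ray [447.00925392 235.31611418  87.        ] cloud med [446.45566231 232.37327797  88.7399349 ]
 rect ((447.0951232910156, 235.40167236328125), (34.24665451049805, 43.418861389160156), 5.0412092208862305)
 lid n 1155 ((651.7064208984375, 191.1156005859375), (210.8542022705078, 333.3751220703125), 6.937211990356445) [631.33672916 239.87580348 131.68423401]
 z87 pts 154 [450.82353074 224.7606052   87.00662701] ((468.47845458984375, 231.3303985595703), (99.33747863769531, 71.16545104980469), 5.125179290771484)
```

View pics/crop1.png

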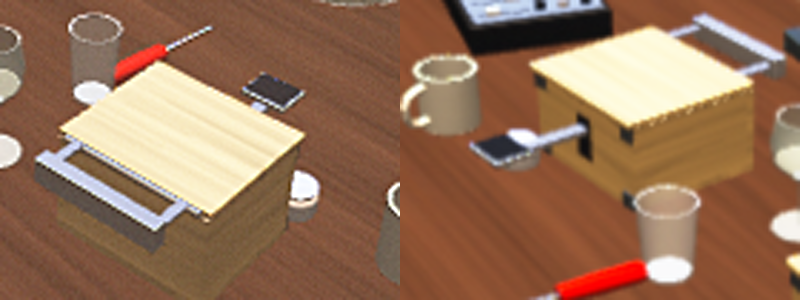

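Run:
```python
from h import *
s=r.sense();M=R.from_euler('xyz',s['tcp_rot']).as_matrix();print(M.round(3))
print('to hover (cm tool)',(M.T@(np.array([447,231,150])-s['eef_pos'])/10).round(2))
for nm,n,u,v,z in [('tumbler','side',309,219,3),('tin','scene',404,252,35),('mug','scene',447,256,85),('wineglass','scene',297,242,0),('bell','side',360,281,15)]: print(nm,ray(n,u,v,z).round())
```

```text
[[-0.001 -0.923  0.384]
 [-0.001  0.384  0.923]
 [-1.     0.    -0.001]]
to hover (cm tool) [  8.09 -32.42 -23.96]
tumbler [535.  17.   3.]
tin [512. 326.  35.]
mug [478. 460.  85.]
wineglass [720.  23.  -0.]
bell [ 502. -356.   15.]
```

Request:
{"op": "jog_arm", "data": {
  "series": [
    [0,0,0,0,-2.7,-2,0],
    [0,0,0,0,-2.7,-2,0],
    [0,0,0,0,-2.7,-2,0],
    [0,0,0,0,-2.7,-2,0],
    [0,0,0,0,-2.7,-2,0],
    [0,0,0,0,-2.7,-2,0],
    [0,0,0,0,-2.7,-2,0],
    [0,0,0,0,-2.7,-2,0],
    [0,0,0,0,-2.7,-2,0],
    [0,0,0,0,-2.7,-2,0],
    [0,0,0,0,-2.7,-2,0],
    [0,0,0,0,-2.7,-2,0],
    [0,0,0,2,0,0,0],
    [0,0,0,2,0,0,0],
    [0,0,0,2,0,0,0],
    [0,0,0,2,0,0,0],
    [0,0,0,0,0,0,0],
    [0,0,0,0,0,0,0],
    [0,0,0,0,0,0,0]
  ]
}}

```text
clock: 2.0
eef_pos: [447.5, 231.6, 152.2]
tcp_rot: [-0.684, 1.57, 0.493]
contact_force: [0.5, 0.3, 0.1]
opening: 0.004
```

Run:
```python
from h import *
s=r.sense();print(s['clock'],s['eef_pos'],s['tcp_rot'],s['contact_force'],s['opening'])
K=[]
for n,(x0,y0,x1,y1) in [("scene",(300,130,440,235)),("side",(200,80,340,185))]:
    p,d=r.grab_frame(n);K.append(cv2.resize(p[y0:y1,x0:x1,::-1],(400,300)))
    K_,pp,M=cam(n);c=K_@M.T@(s['eef_pos']-pp);print(n,c[:2]/c[2])
cv2.imwrite('pics/hover.png',np.hstack(K))
```

```text
2.0 [447.47289418 231.56224841 152.23347535] [-0.68381402  1.56954999  0.493282  ] [0.45882875 0.28067981 0.14826913] 0.0037415901826219687
scene [398.4461105  203.56343707]
side [258.8781358 163.4601111]
```

View pics/hover.png

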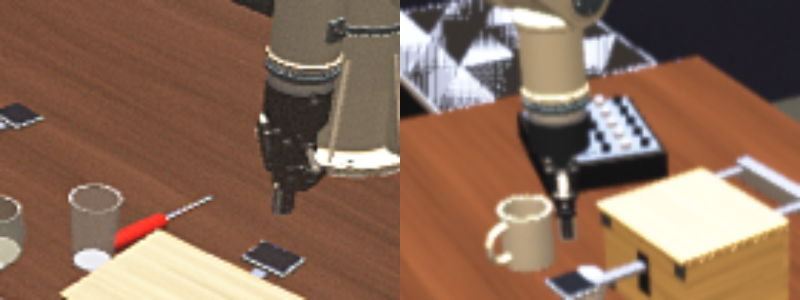

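The shut fingertip hangs about 65 mm above the pad in both views, with the tip at crop (283,212) and (568,238). I'll descend.

Request:
{"op": "jog_arm", "data": {
  "series": [
    [0,0,0,1,0,0,0],
    [0,0,0,1,0,0,0],
    [0,0,0,1,0,0,0],
    [0,0,0,1,0,0,0],
    [0,0,0,1,0,0,0],
    [0,0,0,0.8,0,0,0],
    [0,0,0,0.2,0,0,0],
    [0,0,0,0.2,0,0,0],
    [0,0,0,0.2,0,0,0],
    [0,0,0,0.2,0,0,0],
    [0,0,0,0.2,0,0,0],
    [0,0,0,0,0,0,0],
    [0,0,0,0,0,0,0]
  ]
}}

```text
clock: 3.4
eef_pos: [447.0, 231.4, 83.7]
tcp_rot: [-0.528, 1.57, 0.649]
contact_force: [-2.8, -0.7, 5.3]
opening: 0.003
```

Request:
{"op": "jog_arm", "data": {
  "series": [
    [0,0,0,0.2,0,0,0],
    [0,0,0,0.2,0,0,0],
    [0,0,0,0.2,0,0,0],
    [0,0,0,0.2,0,0,0],
    [0,0,0,0.2,0,0,0],
    [0,0,0,0.2,0,0,0],
    [0,0,0,0.2,0,0,0],
    [0,0,0,0.2,0,0,0],
    [0,0,0,0.2,0,0,0],
    [0,0,0,0.2,0,0,0],
    [0,0,0,0.2,0,0,0],
    [0,0,0,0.2,0,0,0],
    [0,0,0,0.2,0,0,0],
    [0,0,0,0.2,0,0,0],
    [0,0,0,0,0,0,0]
  ]
}}

```text
clock: 4.9
eef_pos: [447.2, 231.3, 55.2]
tcp_rot: [-0.7, 1.57, 0.477]
contact_force: [0.9, 1.0, 3.0]
opening: -0.003
```

Run:
```python
from h import *
s=r.sense();print(s['clock'],s['eef_pos'],s['contact_force'])
K=[]
for n,(x0,y0,x1,y1) in [("scene",(300,150,440,255)),("side",(220,90,360,195))]:
    p,d=r.grab_frame(n);K.append(cv2.resize(p[y0:y1,x0:x1,::-1],(400,300)))
    C=cloud(n,d);m=(p[...,0]>p[...,2].astype(int)+25)&(C[...,2]>135)&(abs(C[...,0]-600)<150)&(abs(C[...,1]-250)<120)
    print(n,m.sum(),np.percentile(C[m][:,2],[50,95,99]) if m.any() else '')
    if m.sum()>50:
        q=C[m]
        u,_,vt=np.linalg.svd(q-np.median(q,0),full_matrices=False);print('tilt',np.arccos(abs(vt[2,2])))
cv2.imwrite('pics/press.png',np.hstack(K))
```

```text
4.9 [447.24035233 231.34438646  55.2225595 ] [0.89726524 0.99045471 3.00215427]
scene 5011 [220.922926   421.72978723 469.69444854]
tilt 0.7807689272253369
side 574 [260.24311522 465.5632658  483.91831387]
tilt 1.560828643124239
```

View pics/press.png

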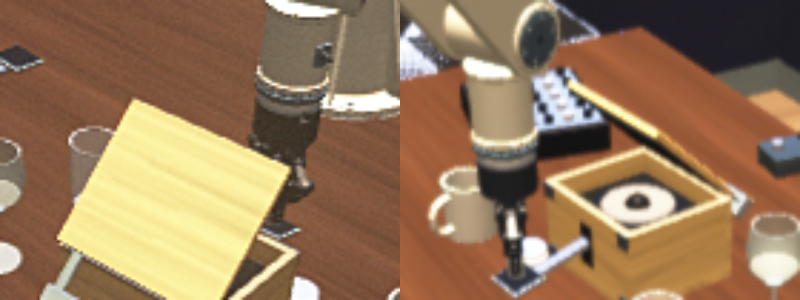

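The lid stands wide open in both views: the speaker is visible at crop (638,205), with the finger on the pad at (515,277). I'll press 1 mm more and hold for more than 2 s.

Request:
{"op": "jog_arm", "data": {
  "series": [
    [0,0,0,0.1,0,0,0],
    [0,0,0,0,0,0,0],
    [0,0,0,0,0,0,0],
    [0,0,0,0,0,0,0],
    [0,0,0,0,0,0,0],
    [0,0,0,0,0,0,0],
    [0,0,0,0,0,0,0],
    [0,0,0,0,0,0,0],
    [0,0,0,0,0,0,0],
    [0,0,0,0,0,0,0],
    [0,0,0,0,0,0,0],
    [0,0,0,0,0,0,0],
    [0,0,0,0,0,0,0],
    [0,0,0,0,0,0,0],
    [0,0,0,0,0,0,0],
    [0,0,0,0,0,0,0],
    [0,0,0,0,0,0,0],
    [0,0,0,0,0,0,0],
    [0,0,0,0,0,0,0],
    [0,0,0,0,0,0,0]
  ]
}}

```text
clock: 7.0
eef_pos: [447.3, 231.4, 54.7]
tcp_rot: [-0.697, 1.57, 0.481]
contact_force: [0.8, -0.9, 8.9]
opening: -0.001
```

Run:
```python
from h import *
p,d=r.grab_frame("scene");C=cloud("scene",d)
x0,y0,x1,y1=325,190,390,240
m=np.zeros(d.shape,bool);m[y0:y1,x0:x1]=True
m&=(p[...,0]>p[...,2].astype(int)+50)&(C[...,2]>150)&(C[...,2]<260)
q=C[m]
for _ in range(3):
    c=q.mean(0);_,_,vt=np.linalg.svd(q-c,full_matrices=False);q=q[abs((q-c)@vt[2])<6]
print(len(q),np.arccos(abs(vt[2,2])),q[:,2].max())
```

```text
2471 0.7981375119683758 256.7838016815017
```

The measured lid angle is 0.80 rad, so it is at its stop, and it has been held for over 2 s. I'll ease it up at about 10 mm/s.

Request:
{"op": "jog_arm", "data": {
  "series": [
    [0,0,0,0,0,0,0],
    [0,0,0,0,0,0,0],
    [0,0,0,0,0,0,0],
    [0,0,0,-0.1,0,0,0],
    [0,0,0,-0.1,0,0,0],
    [0,0,0,-0.1,0,0,0],
    [0,0,0,-0.1,0,0,0],
    [0,0,0,-0.1,0,0,0],
    [0,0,0,-0.1,0,0,0],
    [0,0,0,-0.1,0,0,0],
    [0,0,0,-0.1,0,0,0],
    [0,0,0,-0.1,0,0,0],
    [0,0,0,-0.1,0,0,0],
    [0,0,0,-0.1,0,0,0],
    [0,0,0,-0.1,0,0,0],
    [0,0,0,-0.1,0,0,0],
    [0,0,0,-0.1,0,0,0],
    [0,0,0,-0.1,0,0,0],
    [0,0,0,-0.1,0,0,0],
    [0,0,0,-0.1,0,0,0]
  ]
}}

```text
clock: 9.05
eef_pos: [446.8, 231.1, 71.3]
tcp_rot: [2.614, 1.57, -2.492]
contact_force: [-4.7, -0.6, 4.5]
opening: -0.0
```

Request:
{"op": "jog_arm", "data": {
  "series": [
    [0,0,0,-0.1,0,0,0],
    [0,0,0,-0.1,0,0,0],
    [0,0,0,-0.1,0,0,0],
    [0,0,0,-0.1,0,0,0],
    [0,0,0,-0.1,0,0,0],
    [0,0,0,-0.1,0,0,0],
    [0,0,0,-0.1,0,0,0],
    [0,0,0,-0.1,0,0,0],
    [0,0,0,-0.1,0,0,0],
    [0,0,0,-0.1,0,0,0],
    [0,0,0,-0.1,0,0,0],
    [0,0,0,-0.1,0,0,0],
    [0,0,0,-0.1,0,0,0],
    [0,0,0,-0.1,0,0,0],
    [0,0,0,-0.1,0,0,0],
    [0,0,0,-0.1,0,0,0],
    [0,0,0,-0.1,0,0,0],
    [0,0,0,-0.1,0,0,0],
    [0,0,0,-0.1,0,0,0],
    [0,0,0,-0.1,0,0,0]
  ]
}}

```text
clock: 11.05
eef_pos: [446.9, 231.2, 91.3]
tcp_rot: [1.93, 1.571, 3.107]
contact_force: [-0.5, -0.1, -0.1]
opening: 0.0
```

Contact is off at z = 91 mm. I'll rise clear of the pad and check.

Request:
{"op": "jog_arm", "data": {
  "series": [
    [0,0,0,-0.3,0,0,0],
    [0,0,0,-0.5,0,0,0],
    [0,0,0,-1,0,0,0],
    [0,0,0,-2,0,0,0],
    [0,0,0,-2,0,0,0],
    [0,0,0,-2,0,0,0],
    [0,0,0,-2,0,0,0],
    [0,0,0,-2,0,0,0],
    [0,0,0,-2,0,0,0],
    [0,0,0,0,0,0,0],
    [0,0,0,0,0,0,0],
    [0,0,0,0,0,0,0],
    [0,0,0,0,0,0,0]
  ]
}}

```text
clock: 12.35
eef_pos: [446.4, 230.9, 228.5]
tcp_rot: [2.439, 1.569, -2.667]
contact_force: [0.4, -0.0, -0.1]
opening: -0.001
```

Run:
```python
from h import *
s=r.sense();print(s['clock'],s['eef_pos'],s['contact_force'])
K=[]
for n,(x0,y0,x1,y1) in [("scene",(220,130,470,318)),("side",(220,110,470,298))]:
    p,d=r.grab_frame(n);K.append(cv2.resize(p[y0:y1,x0:x1,::-1],(400,300)))
    C=cloud(n,d)
    if n=="scene":
        m=np.zeros(d.shape,bool);m[222:262,325:400]=True
        m&=(p[...,0]>p[...,2].astype(int)+50)&(abs(C[...,2]-131)<12);q=C[m]
        for _ in range(3):
            c=q.mean(0);_,_,vt=np.linalg.svd(q-c,full_matrices=False);q=q[abs((q-c)@vt[2])<6]
        print('lid tilt',len(q),np.arccos(abs(vt[2,2])),c)
        print('pad z',np.median(C[217:222,390:401,2]))
cv2.imwrite('pics/end.png',np.hstack(K))
```

```text
12.35 [446.4222593  230.94444421 228.46616759] [ 0.39849043 -0.04440193 -0.10704456]
lid tilt 1142 0.002521715653560301 [653.38096076 267.55359957 129.7312372 ]
pad z 86.69884346659
```

View pics/end.png

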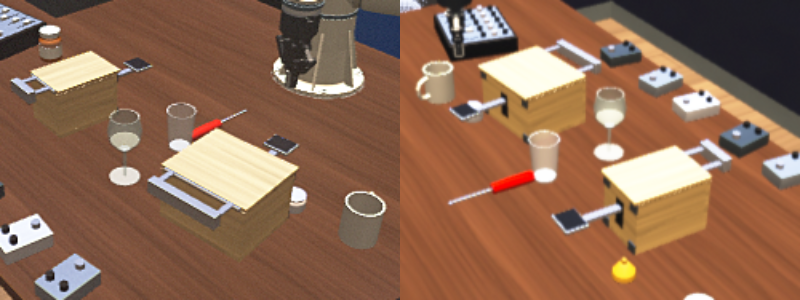

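Both lids are shut, at crop (230,165) and (655,180). The wide pad is up at (281,144), the bystanders stand where they were, and the hand is well above everything. I'll hand the job in.

```bash
python3 -c "
from rig import r
print(r.sign_off())"
```

```text
the job is handed in; nothing more can be done
None
```

I opened the wide box's lid by its lever, held it wide open, let it down gently and handed the job in. No verdict was reported.

- **Opening:** With the fingers shut, I pressed the wide box's pad down about 32 mm. The lid measured 0.80 rad in the depth image, which is its stop. It stayed wide open for a little over 2 s.
- **Closing:** I eased the pad up at about 10 mm/s, half the rate given as safe, then raised the hand to 228 mm.
- **Last checks:** The wide lid's tilt was 0.003 rad and the pad was back at 87 mm. The contact force read about zero (0.4 N at most, the same as at the start). The narrow box was shut and nothing else on the table looked moved; I judged those two by eye from the two camera views.

No check failed. The only disagreement was about 4 mm in y between the two views' pad positions, well within the 60 mm pad.

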